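Pack a sample set into the foam vial carrier

TASK

Pack this sample set into the white foam carrier for transport. Stand the crimp-capped blank in the middle one of the three large wells, between the two black-capped extract vials, and the tiny amber standard vial in the small well at the end; lower each vial fully home before letting go, never drop it. Then set the foam cover over them so that it sits flat on the deck inside the carrier's rim. Leave the uncapped vial and the clear bottle where they stand.

Things in the scene. Friction and masses are not known exactly. Their poses are not given: they have to be found in the camera images.
- extract_1: 40 ml glass vial of orange extract with a black screw cap, 26 mm across and 91 mm tall (cap 24 mm across, the top 15 mm), 45 g; stands loose on the worktop. Origin: centre of its underside, z up its axis. The two extract vials are alike and interchangeable. Vials like it that stand in racks at the back are not part of the job.
- extract_2: 40 ml glass vial of orange extract with a black screw cap, 26 mm across and 91 mm tall (cap 24 mm across, the top 15 mm), 45 g; stands loose on the worktop. Origin: centre of its underside, z up its axis. The two extract vials are alike and interchangeable.
- blank_vial: The blank: 20 ml clear glass vial closed with a silver aluminium crimp cap, 22 mm across and 78 mm tall (solid to the touch up to 75 mm), 30 g; stands loose on the worktop. It is the only loose crimp-capped vial; the open vial is like it but has no cap. Origin: centre of its underside, z up its axis.
- amber_vial: The standard: tiny amber glass vial with a blue cap, 12 mm across and 32 mm tall (solid to the touch up to 30 mm), 12 g; stands loose on the worktop. Origin: centre of its underside, z up its axis.
- carrier: Fixed white foam carrier, 88 (x) by 206 (y) by 60 mm; origin under its centre. Deck at z 55 within a rim up to z 60 (recess 74 by 192). Round wells, empty, on x = 0: three large at y -58, -12, +34 (29.5 wide, floor z 12), one small at y +68 (16 wide, floor z 37); mouths flare to 39 and 24 over the top 7 mm. Packed vials stand out of the deck: extract 48, blank 35, amber 14 mm.
- cover: White foam cover, 62 (x) by 180 (y) by 65 mm tall, 90 g: a box open below (hollow 48 by 166, 55 deep), lying open side down. Origin: centre of its lower rim; z up. Grip it across the 62 mm near mid-length. It goes over all the vials on to the deck inside the carrier's rim, long sides parallel, 6 mm play all round, either way round; seated, its origin is 55 mm above the carrier's.
- open_vial: Empty 20 ml clear glass vial without any cap, 22 mm across and 76 mm tall; stands among the others and stays where it is. Origin: centre of its underside.
- clear_bottle: Clear glass bottle with a black cap, 59 mm across and 116 mm tall, standing behind; stays where it is. Origin: centre of its underside.

How it is judged (in metres and radians):
At the end, for the whole second after the job is handed in: Extracts in the outer large wells (either way), blank between, amber vial in the small well: within 8 mm of the well's centre, 5 mm of its floor, tilt under 0.25/0.35/0.4 rad. Cover on the deck: 4 mm in height, 9 mm off centre, tilt 0.06, parallel within 0.12 rad. All at rest ((((x of extract_1 in the frame of carrier between -0.008 and 0.008 m and y of extract_1 in the frame of carrier between -0.066 and -0.05 m and z of extract_1 in the frame of carrier between 0.007 and 0.017 m and angle between extract_1's own z axis and vertical below 0.25 rad) and (x of extract_2 in the frame of carrier between -0.008 and 0.008 m and y of extract_2 in the frame of carrier between 0.026 and 0.042 m and z of extract_2 in the frame of carrier between 0.007 and 0.017 m and angle between extract_2's own z axis and vertical below 0.25 rad)) or ((x of extract_2 in the frame of carrier between -0.008 and 0.008 m and y of extract_2 in the frame of carrier between -0.066 and -0.05 m and z of extract_2 in the frame of carrier between 0.007 and 0.017 m and angle between extract_2's own z axis and vertical below 0.25 rad) and (x of extract_1 in the frame of carrier between -0.008 and 0.008 m and y of extract_1 in the frame of carrier between 0.026 and 0.042 m and z of extract_1 in the frame of carrier between 0.007 and 0.017 m and angle between extract_1's own z axis and vertical below 0.25 rad))) and x of blank_vial in the frame of carrier between -0.008 and 0.008 m and y of blank_vial in the frame of carrier between -0.02 and -0.004 m and z of blank_vial in the frame of carrier between 0.007 and 0.017 m and angle between blank_vial's own z axis and vertical below 0.35 rad and x of amber_vial in the frame of carrier between -0.008 and 0.008 m and y of amber_vial in the frame of carrier between 0.06 and 0.076 m and z of amber_vial in the frame of carrier between 0.032 and 0.042 m and angle between amber_vial's own z axis and vertical below 0.4 rad and x of cover in the frame of carrier between -0.009 and 0.009 m and y of cover in the frame of carrier between -0.009 and 0.009 m and z of cover in the frame of carrier between 0.051 and 0.059 m and angle between cover's own z axis and vertical below 0.06 rad and angle between the y axis of cover and the y axis of carrier, either way round below 0.12 rad and linear speed of each of extract_1, extract_2, blank_vial, amber_vial, cover below 0.02 m/s); the robot touches nothing.
It fails at once if a glass vial is dropped or flung (faster than 0.8 m/s, a fall of over 30 mm, with no finger on it) ((linear speed of extract_1 above 0.8 m/s and contact force between the fingers and extract_1 below 0.05 N) or (linear speed of extract_2 above 0.8 m/s and contact force between the fingers and extract_2 below 0.05 N) or (linear speed of blank_vial above 0.8 m/s and contact force between the fingers and blank_vial below 0.05 N) or (linear speed of amber_vial above 0.8 m/s and contact force between the fingers and amber_vial below 0.05 N)).
It fails at once if the open empty vial is shifted by more than 20 mm or knocked over (distance of open_vial from where it was at the start of the episode above 0.02 m or angle between open_vial's own z axis and vertical above 0.5 rad).
It fails at once if the clear bottle is shifted by more than 20 mm or knocked over (distance of clear_bottle from where it was at the start of the episode above 0.02 m or angle between clear_bottle's own z axis and vertical above 0.5 rad).
It also fails if it takes over 112 s, if anything falls off the work surface, if the arm or the gripper's body presses on something with over 40 N, if the wrist force passes 120 N, or if a joint passes its speed limit or range.

ROBOT

A 6-joint arm with a two-finger parallel gripper is mounted at the origin on a cart in front of the work surface, level with it; the furniture and walls round the work are solid. World frame = base frame: x ahead of the robot, y to its left, z up, the work surface at z = 0. Lengths are in m, angles in degrees, forces in N, time in s.
With the tool pointing down it reaches from about 0.375 to 0.9 m from the base axis. Payload 3.1 kg.
Tool frame: the origin (TCP) lies on the centre line of the jaws, within the pads' length; the fingertips stand 19 mm ahead of it and the grasp point (between the pads) is the TCP; z points along the fingers, y is the line along which they close (so a half turn about z gives the same grasp; the last joint's range is limited). The gripper opens to 87 mm and grips with 3 to 60 N. Pads are 19 mm wide; open, the fingers measure 117 mm over their backs; the gripper's body (75 mm by 190 mm) begins 51 mm behind the grasp point.
Start: joints at [58.012, 30.224, 82.088, -0, 67.689, -10.227], TCP at [0.232, 0.58, 0.242] pointing down, gripper open.
Joint ranges: [-176.69, 176.69], [-43.24, 126.21], [12.49, 139.97], [-82, 262], [0, 151.66], [-163.58, 163.58]. Speed limits (degrees/s): [159.86, 159.86, 180, 180, 180, 180].

INTERFACE

Orientations are given as [roll, pitch, yaw] about the fixed x, y, z axes, in that order (R = Rz(yaw) Ry(pitch) Rx(roll)).
In Python, from cell import read_state, capture, camera_params, hand_in gives the robot as it stands.
- The arm moves only by the shell command python3 -m crank 'ROWS' [FORCE]. ROWS is text: rows parted by semicolons, each of 7 numbers parted by spaces: the turn, a rotation vector about the tool's x, y, z in degrees, then the shift along the tool's x, y, z in mm, then the opening in per cent of the stroke, from 0 (shut) to 100 (fully open). A call has 1 to 10 rows; each row shifts and turns the commanded pose from where the row before left it, along the tool's axes as they then stand; what a row does not reach is not made up. A row lasts 1/10 s, in which the tool goes at most 50 mm and 8.59 degrees, less where a joint would pass 70% of its speed; a pose out of reach is approached as far as the arm can. A call is refused whole if a number of a shift passes 50 or a number of a turn 8.59, either way. A call with a gripper value outside its range is refused whole. The fingers move at their own pace and stop on an object; FORCE is the grip in N (left out, the last holds). Time passes only in rows, so rows that do not move let the fingers close. It gives the time, the measured TCP pose, the force, the opening and the grip force at its end, in the units of the state.
- read_state(): the state, without advancing time (a new reading comes with each control period).
- capture(name): name is "scene" or "side" or "wrist"; returns the picture (480x640x3 uint8, red, green, blue); there is no depth.
- camera_params(name): a dict with "intrinsics" (3x3 intrinsics, pixels), "R" (3x3) and "t" (3): a world point X has camera coordinates R X + t; the wrist camera has in their place "hand_eye" (4x4, takes a point from camera to tool coordinates, whose origin is the TCP and whose axes are the flange's). Camera axes: x right, y down, z forward; pixel columns grow to the right and rows downward; lengths in m; the calibration is good to about 2 mm. The wrist camera is an equidistant fisheye: a pixel r from the principal point sees the ray r / f radians off the axis. A picture is of the moment at which its call begins: read the wrist's pose just before it. camera_params takes no time and is no camera call.
- hand_in(): hands the job in; it is judged then, once.
The state is a dict: "time_s": time; "joint_pos": joint angles; "dq": joint speeds; "effort": joint torques, N m; "ee_pos": TCP position; "tool_rot": TCP orientation; "ft_force": force on the tool from outside, world axes, zero at the start; "torque": the same for the moment, N m; "finger_gap": finger opening in m; "finger_force": force on a finger pad.
Only numpy, scipy, OpenCV 4.12 (cv2) and the standard library are available. Lean on these libraries where they do the work, as an engineer would, in place of code of your own. Each camera call takes 0.05 s, during which the arm holds its last target. There are 200 camera calls.

## Working session

There is one attempt and no reset: what is moved stays moved. The work goes in short steps, Python scripts to look and compute and a shell command to move; the robot and the scene stay as the last step left them, time stands still between calls to the robot, and variables do not carry over. Pictures are saved under pics/ and viewed, at most 14 in all, crops included, and the job is handed in when it is done.

```bash
mkdir -p pics
cat > h.py <<'E'
import numpy as np, cv2
from cell import read_state, capture, camera_params
from scipy.spatial.transform import Rotation as Ro
def save(n,f):
    im=capture(n); cv2.imwrite('pics/'+f,im[:,:,::-1]); return im
def ray(n,u,v):
    c=camera_params(n);K=np.array(c['intrinsics']);R=np.array(c['R']);t=np.array(c['t'])
    d=R.T@np.linalg.solve(K,[u,v,1]); return -R.T@t,d
def onz(n,u,v,z):
    o,d=ray(n,u,v); return o+d*(z-o[2])/d[2]
def proj(n,X):
    c=camera_params(n);p=np.array(c['intrinsics'])@(np.array(c['R'])@X+np.array(c['t']));return p[:2]/p[2]
E
python3 - <<'E'
from h import *
print(read_state())
for n in('scene','side','wrist'):
    save(n,n+'0.png');print(n,{k:np.round(v,3).tolist() if not isinstance(v,str) else v for k,v in camera_params(n).items()})
E
```

```text
{'time_s': 0.0, 'joint_pos': array([ 5.80114329e+01,  3.02804882e+01,  8.21554194e+01,  3.83775657e-04,
        6.76883364e+01, -1.02291578e+01]), 'dq': array([ 0.01144708,  0.04172218, -0.05637593, -0.0311727 , -0.00786976,
        0.03121482]), 'effort': array([-6.95279209e-05, -4.40044141e+01, -1.76590991e+01,  6.31890236e-02,
        5.83882607e-02, -1.69502846e-04]), 'ee_pos': array([0.23131753, 0.57988599, 0.24056063]), 'tool_rot': array([-1.79877794e+02, -2.24130241e-02,  1.58240421e+02]), 'ft_force': array([-0.48296407, -0.50207404,  0.9863203 ]), 'torque': array([-0.04868831, -0.01555478, -0.03920723]), 'finger_force': 0.0, 'finger_gap': 0.08700102802241398}
scene {'intrinsics': [[540.607, 0.0, 315.625], [0.0, 540.607, 240.479], [0.0, 0.0, 1.0]], 'R': [[0.416, -0.909, -0.018], [-0.513, -0.219, -0.83], [0.751, 0.355, -0.557]], 't': [-0.028, 0.404, 0.351]}
side {'intrinsics': [[549.458, 0.0, 330.496], [0.0, 549.458, 232.921], [0.0, 0.0, 1.0]], 'R': [[-0.382, 0.924, 0.0], [0.771, 0.319, -0.551], [-0.51, -0.21, -0.834]], 't': [-0.013, -0.502, 1.242]}
wrist {'intrinsics': [[371.648, 0.0, 314.564], [0.0, 371.648, 236.647], [0.0, 0.0, 1.0]], 'hand_eye': [[-0.0, -0.966, -0.259, 0.071], [1.0, -0.0, 0.001, -0.001], [-0.001, -0.259, 0.966, -0.143], [0.0, 0.0, 0.0, 1.0]]}
```

View pics/scene0.png

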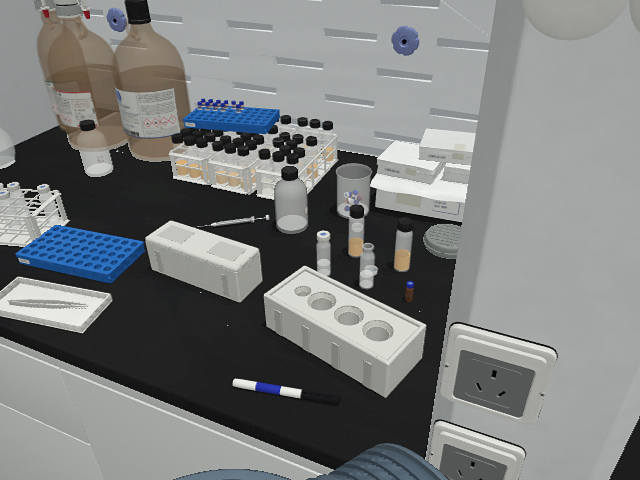

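View pics/side0.png

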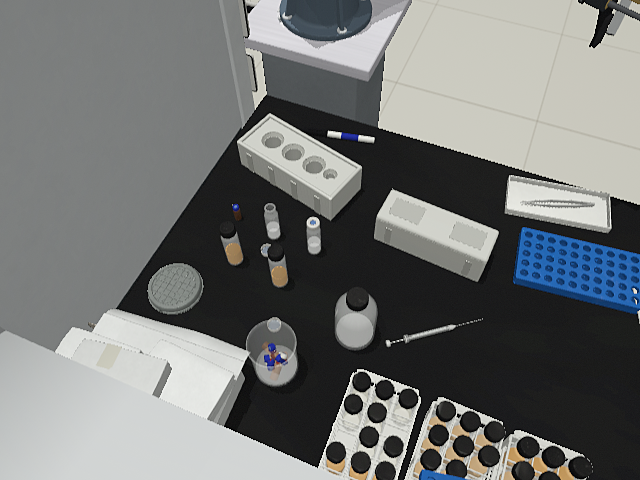

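The scene picture shows the carrier wells at (304,291), (322,300), (349,316) and (378,330). It also shows the blank cap at (323,234), the open vial at (368,247), the extracts at (357,211) and (404,225), the amber vial at (410,285), and the cover around (203,258). The side picture agrees: wells (273,139), (293,152), (314,164) and (330,174), extracts (229,229) and (277,252), blank (313,222), open vial (270,208), amber vial (236,207).

Run:
```python
from h import *
P={'small':((304,291),(330,174),.055),'w1':((322,300),(314,164),.055),'w2':((349,316),(293,152),.055),'w3':((378,330),(273,139),.055),
'blank':((323,234),(313,222),.077),'open':((368,247),(270,208),.076),'exA':((357,211),(277,250),.09),'exB':((404,225),(228,229),.09),'amber':((410,284),(236,207),.031),'bottle':((289,172),(357,298),.115)}
for k,(a,b,z) in P.items(): print(k,np.round(onz('scene',*a,z),3)[:2],np.round(onz('side',*b,z),3)[:2])
print('carrier corners sc',[np.round(onz('scene',*p,.06)[:2],3).tolist() for p in((265,293),(311,269),(425,327),(384,363))])
print('carrier corners sd',[np.round(onz('side',*p,.06)[:2],3).tolist() for p in((268,117),(361,166),(335,190),(239,140))])
print('cover sc',[np.round(onz('scene',*p,.065)[:2],3).tolist() for p in((146,239),(172,222),(261,255),(241,275))])
print('cover sd',[np.round(onz('side',*p,.065)[:2],3).tolist() for p in((393,191),(497,234),(484,256),(377,218))])
```

```text
small [0.476 0.204] [0.476 0.21 ]
w1 [0.468 0.173] [0.467 0.177]
w2 [0.453 0.128] [0.456 0.133]
w3 [0.443 0.084] [0.442 0.089]
blank [0.587 0.224] [0.589 0.229]
open [0.583 0.149] [0.59  0.157]
exA [0.651 0.193] [0.662 0.205]
exB [0.64  0.113] [0.657 0.123]
amber [0.579 0.081] [0.582 0.087]
bottle [0.688 0.332] [0.702 0.341]
carrier corners sc [[0.445, 0.248], [0.52, 0.213], [0.466, 0.031], [0.388, 0.058]]
carrier corners sd [[0.402, 0.06], [0.445, 0.253], [0.508, 0.232], [0.47, 0.038]]
cover sc [[0.482, 0.481], [0.54, 0.475], [0.516, 0.294], [0.462, 0.296]]
cover sd [[0.478, 0.32], [0.496, 0.492], [0.541, 0.483], [0.537, 0.314]]
```

View pics/wrist0.png

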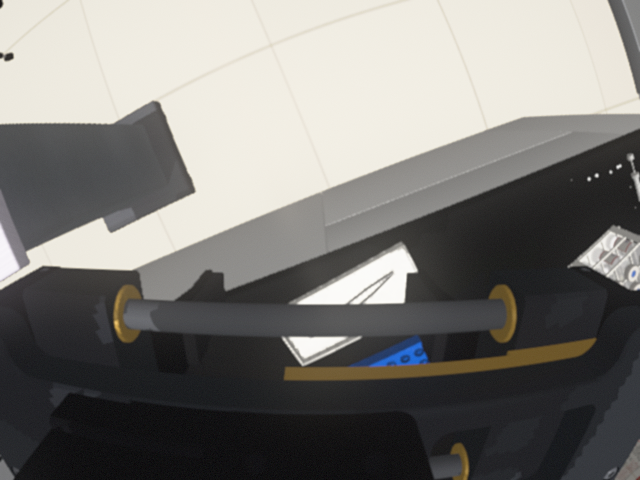

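The wrist view shows only the tray and the rack, so I'll move above the vials at the packing yaw and look down from there.

```bash
cat >> h.py <<'E'
def go(x,y,z,yaw):
    s=read_state();R=Ro.from_euler('xyz',s['tool_rot'],degrees=True);T=Ro.from_euler('xyz',[180,0,yaw],degrees=True)
    d=np.array([x,y,z])-s['ee_pos']
    print('t',round(s['time_s'],2),'pos',np.round(s['ee_pos'],4),'rot',np.round(s['tool_rot'],1),'turn first',np.round((R.inv()*T).as_rotvec(degrees=True),2),'then mm',np.round(T.inv().apply(d)*1e3,1))
def wray(s,u,v):
    c=camera_params('wrist');K=np.array(c['intrinsics']);H=np.array(c['hand_eye'])
    p=np.array([u-K[0,2],v-K[1,2]])/K[0,0];r=np.linalg.norm(p)
    d=np.r_[p/r*np.sin(r),np.cos(r)] if r>0 else np.array([0,0,1.])
    R=Ro.from_euler('xyz',s['tool_rot'],degrees=True).as_matrix()
    return R@H[:3,3]+s['ee_pos'],R@H[:3,:3]@d
def wz(s,u,v,z):
    o,d=wray(s,u,v);return (o+d*(z-o[2])/d[2])[:2]
E
python3 -m crank '0 0 8.4 0 0 0 100;0 0 8.4 0 0 0 100;0 0 8.4 0 0 0 100;0 0 8.4 0 0 0 100;0 0 8.4 0 0 0 100;0 0 8.4 0 0 0 100;0 0 8.4 0 0 0 100;0 0 8.4 0 0 0 100;0 0 8.4 0 0 0 100;0 0 8.6 0 0 0 100' 20
python3 -c "
from h import *
go(.53,.10,.27,74);print(read_state()['joint_pos'].round(1))
print(onz('side',200,190,0),onz('side',250,118,0))"
```

```text
t 0.15 pos [0.2314 0.58   0.2408] rot [-179.9   -0.   158.2] turn first [-9.000e-02  6.000e-02  8.424e+01] then mm [-379.1  419.3  -29.2]
[ 58.   30.3  82.1  -0.   67.7 -10.2]
[ 5.54593400e-01 -3.35843559e-03 -1.11022302e-16] [ 3.64926195e-01 -2.46194386e-03  1.11022302e-16]out of range: a turn must lie within [-8.59, 8.59]
```

```bash
python3 -m crank '0 0 8.4 0 0 0 100;0 0 8.4 0 0 0 100;0 0 8.4 0 0 0 100;0 0 8.4 0 0 0 100;0 0 8.4 0 0 0 100;0 0 8.4 0 0 0 100;0 0 8.4 0 0 0 100;0 0 8.4 0 0 0 100;0 0 8.4 0 0 0 100;0 0 8.5 0 0 0 100' 20
python3 -m crank '0 0 0 -38 42 -3 70;0 0 0 -38 42 -3 60;0 0 0 -38 42 -3 60;0 0 0 -38 42 -3 60;0 0 0 -38 42 -3 60;0 0 0 -38 42 -3 60;0 0 0 -38 42 -3 60;0 0 0 -38 42 -3 60;0 0 0 -38 42 -3 60;0 0 0 -38 42 -3 60'
python3 -c "
from h import *
go(.53,.10,.27,74);s=read_state();print(s['joint_pos'].round(1));np.save('s1.npy',s,allow_pickle=True)
save('wrist','w1.png')"
```

```text
time_s: 1.15
ee_pos: [0.2315, 0.5802, 0.2411]
tool_rot: [-180.0, 0.1, 73.8]
ft_force: [0.0, 0.2, 0.7]
finger_gap: 0.087
finger_force: 0.0
time_s: 2.15
ee_pos: [0.4969, 0.1551, 0.268]
tool_rot: [-180.0, -0.0, 74.1]
ft_force: [0.5, 0.7, -0.5]
finger_gap: 0.0523
finger_force: 0.0
t 2.15 pos [0.4969 0.1551 0.268 ] rot [-180.    -0.    74.1] turn first [-0.01 -0.01  0.13] then mm [-43.9  47.   -2. ]
[ 5.  20.3 95.1  0.  64.6 20.9]
```

View pics/w1.png

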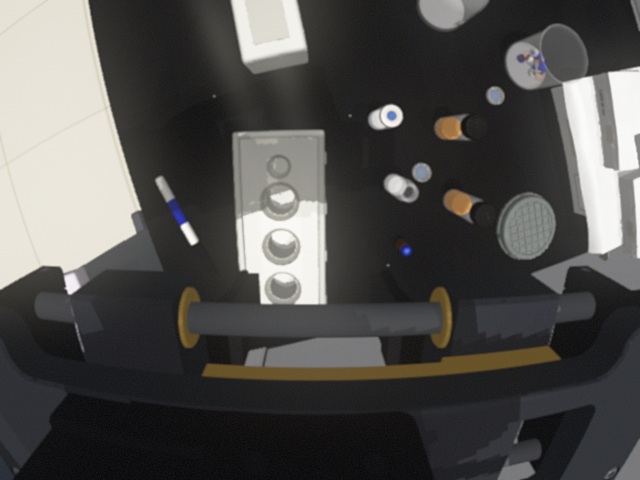

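The wrist view shows the wells at (279,166), (281,201), (281,246) and (282,288). Cap tops are the blank (391,116), extracts (477,126) and (486,213), and amber (406,251). The open vial's rim is at (408,193).

Run:
```python
from h import *
s=np.load('s1.npy',allow_pickle=True).item()
for k,u,v,z in(('small',279,166,.055),('w1',281,201,.055),('w2',281,246,.055),('w3',282,288,.055),('blank',391,116,.077),('exA',477,126,.09),('exB',486,213,.09),('open',408,193,.075),('amber',406,251,.031),('c1',234,131,.06),('c2',325,130,.06)):
    print(k,wz(s,u,v,z).round(4))
im=[cv2.imread('pics/'+n+'0.png') for n in('scene','side')]
a=cv2.resize(im[0][200:350,260:440],None,fx=4,fy=4,interpolation=cv2.INTER_CUBIC);cv2.imwrite('pics/ca.png',a)
b=cv2.resize(im[1][110:260,215:370],None,fx=4,fy=4,interpolation=cv2.INTER_CUBIC);cv2.imwrite('pics/cb.png',b)
```

```text
small [0.476  0.2079]
w1 [0.468  0.1747]
w2 [0.4546 0.1312]
w3 [0.442  0.0875]
blank [0.5877 0.2258]
exA [0.6623 0.1999]
exB [0.6545 0.1182]
open [0.5861 0.1531]
amber [0.5793 0.0823]
c1 [0.445  0.2529]
c2 [0.5274 0.2288]
```

View pics/ca.png

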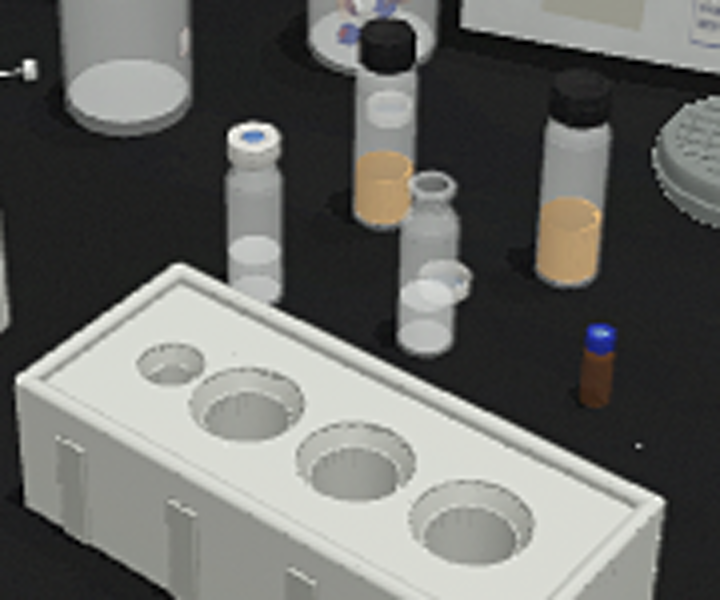

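View pics/cb.png

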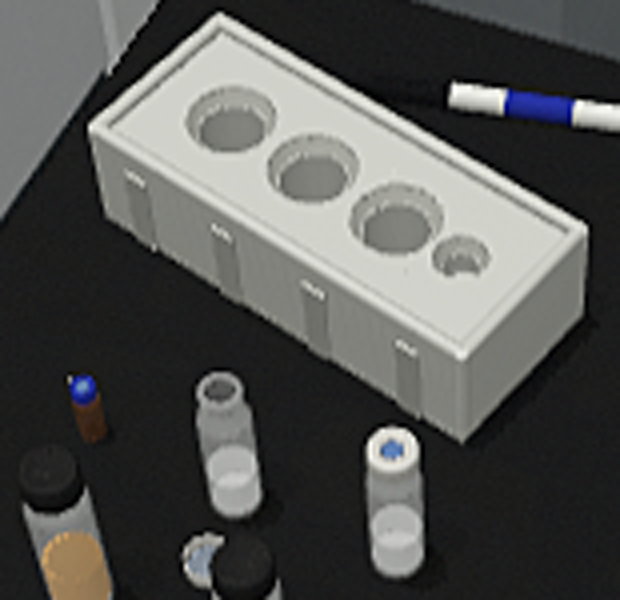

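The crops give sub-pixel centres. Scene crop: wells (170,364), (247,404), (356,462), (472,522); caps (254,135), (388,35), (581,85), (601,331). Side crop: wells (461,257), (397,219), (313,168), (232,119); caps (393,448), (245,560), (52,470), (84,385).

Run:
```python
from h import *
S={'small':((170,364),(461,257),.055),'w1':((247,404),(397,219),.055),'w2':((356,462),(313,168),.055),'w3':((472,522),(232,119),.055),'blank':((254,135),(393,448),.078),'exA':((388,35),(245,558),.091),'exB':((581,85),(52,468),.091),'open':((433,185),(220,388),.076),'amber':((601,331),(84,385),.031)}
W={}
s=np.load('s1.npy',allow_pickle=True).item()
w=dict(small=(279,166),w1=(281,201),w2=(281,246),w3=(282,288),blank=(391,116),exA=(477,126),exB=(486,213),open=(408,193),amber=(406,251))
for k,(a,b,z) in S.items():
    p=onz('scene',a[0]/4+260,a[1]/4+200,z)[:2];q=onz('side',b[0]/4+215,b[1]/4+110,z)[:2];r=wz(s,*w[k],z);W[k]=(p+q+r)/3
    print(k,p.round(4),q.round(4),r.round(4),W[k].round(4))
Y=np.array([68,34,-12,-58])/1e3;P=np.array([W[k] for k in('small','w1','w2','w3')])
d=(P-P.mean(0)).T@(Y-Y.mean());yaw=np.arctan2(-d[0],d[1]);u=np.array([-np.sin(yaw),np.cos(yaw)]);C=P.mean(0)-u*Y.mean()
print('yaw',np.degrees(yaw),'C',C);[print(y,(C+u*y).round(4)) for y in Y]
```

```text
small [0.475  0.2056] [0.4768 0.2107] [0.476  0.2079] [0.4759 0.2081]
w1 [0.4661 0.1724] [0.4681 0.1782] [0.468  0.1747] [0.4674 0.1751]
w2 [0.4537 0.1279] [0.4557 0.1339] [0.4546 0.1312] [0.4547 0.131 ]
w3 [0.4421 0.084 ] [0.4435 0.0897] [0.442  0.0875] [0.4425 0.0871]
blank [0.5869 0.2231] [0.5899 0.2298] [0.5875 0.2258] [0.5881 0.2262]
exA [0.6563 0.1953] [0.662  0.2037] [0.6618 0.1999] [0.6601 0.1997]
exB [0.6499 0.1139] [0.654  0.1214] [0.6541 0.1185] [0.6526 0.1179]
open [0.5848 0.1497] [0.5884 0.1565] [0.5858 0.1533] [0.5863 0.1532]
amber [0.5817 0.0811] [0.5803 0.086 ] [0.5793 0.0823] [0.5804 0.0831]
yaw -15.524636743726518 C [0.4579975  0.14259876]
0.068 [0.4762 0.2081]
0.034 [0.4671 0.1754]
-0.012 [0.4548 0.131 ]
-0.058 [0.4425 0.0867]
```

```bash
python3 -c "
from h import *
go(.654,.118,.14,74.5);print(read_state()['dq'].round(2))"
```

```text
t 2.2 pos [0.5028 0.1487 0.2687] rot [179.5   0.2  73.9] turn first [ 0.46  0.19 -0.64] then mm [ 10.8 153.9 128.7]
[ 4.71 -0.29  0.05  3.2  -1.4   9.34]
```

```bash
python3 -m crank '0 0 -0.6 3 38 20 55;0 0 0 3 38 35 55;0 0 0 3 38 37 55;0 0 0 2 38 37 55;0 0 0 0 0 0 55;0 0 0 0 0 0 55'; python3 -c "
from h import *
go(.654,.118,.07,74.5)"
```

```text
time_s: 2.8
ee_pos: [0.639, 0.1283, 0.1418]
tool_rot: [-179.7, 0.1, 74.7]
ft_force: [-0.2, 0.8, 0.2]
finger_gap: 0.048
finger_force: 0.0
t 2.8 pos [0.639  0.1283 0.1418] rot [-1.797e+02  1.000e-01  7.470e+01] turn first [-0.3   0.08  0.2 ] then mm [-5.9 17.2 71.8]
```

```bash
python3 -m crank '0 0 0 -6 17 0 55;0 0 0 0 0 0 55;0 0 0 0 0 10 55;0 0 0 0 0 10 55'; python3 -c "
from h import *
go(.654,.118,.07,74.5)"
```

```text
time_s: 3.2
ee_pos: [0.6542, 0.1189, 0.1257]
tool_rot: [179.9, -0.0, 74.8]
ft_force: [0.2, -0.1, -0.1]
finger_gap: 0.0478
finger_force: 0.0
t 3.2 pos [0.6542 0.1189 0.1257] rot [179.9  -0.   74.8] turn first [ 0.08 -0.04  0.28] then mm [-0.9  0.1 55.7]
```

```bash
python3 -m crank '0 0 0 -1 0 20 55;0 0 0 0 0 20 55;0 0 0 0 0 12 55;0 0 0 0 0 0 55;0 0 0 0 0 0 0;0 0 0 0 0 0 0;0 0 0 0 0 0 0;0 0 0 0 0 0 0' 15; python3 -c "
from h import *
go(.4425,.0867,.20,74.5)"
```

```text
time_s: 4.0
ee_pos: [0.6552, 0.1172, 0.0734]
tool_rot: [179.9, -0.0, 74.7]
ft_force: [-0.5, -0.6, 0.2]
finger_gap: 0.0255
finger_force: 14.9
t 4.0 pos [0.6552 0.1172 0.0734] rot [179.9  -0.   74.7] turn first [ 0.09 -0.02  0.24] then mm [ -86.2 -196.8 -126.6]
```

```bash
python3 -m crank '0 0 0 0 0 -25 0;0 0 0 0 0 -45 0;0 0 0 -4 -9 -27 0;0 0 0.2 -17 -38 0 0;0 0 0 -17 -40 0 0;0 0 0 -17 -40 0 0;0 0 0 -17 -40 0 0;0 0 0 -14 -30 0 0;0 0 0 0 0 0 0;0 0 0 0 0 0 0'; python3 -c "
from h import *
go(.4425,.0867,.0854,74.5)"
```

```text
time_s: 5.0
ee_pos: [0.4422, 0.0865, 0.1702]
tool_rot: [179.9, -0.0, 74.5]
ft_force: [1.2, -0.2, -0.1]
finger_gap: 0.0255
finger_force: 14.9
t 5.0 pos [0.4422 0.0865 0.1702] rot [179.9  -0.   74.5] turn first [ 0.12 -0.03  0.02] then mm [ 0.3  0.3 84.8]
```

```bash
python3 -m crank '0 0 0 0 0 15 0;0 0 0 0 0 15 0;0 0 0 0 0 10 0;0 0 0 0 0 10 0;0 0 0 0 0 10 0;0 0 0 0 0 10 0;0 0 0 0 0 0 0'; python3 -m crank '0 0 0 0 0 5 0;0 0 0 0 0 4 0;0 0 0 0 0 3 0;0 0 0 0 0 2 0;0 0 0 0 0 0 0;0 0 0 0 0 0 0'; python3 -c "
from h import *
go(.4425,.0867,.0854,74.5)"
```

```text
time_s: 5.7
ee_pos: [0.4418, 0.0866, 0.0983]
tool_rot: [-179.9, 0.0, 74.5]
ft_force: [0.2, 0.5, -0.1]
finger_gap: 0.0252
finger_force: 14.9
time_s: 6.3
ee_pos: [0.4419, 0.0866, 0.0856]
tool_rot: [180.0, -0.0, 74.5]
ft_force: [-0.7, 1.0, -0.3]
finger_gap: 0.0251
finger_force: 14.9
t 6.3 pos [0.4419 0.0866 0.0856] rot [180.   -0.   74.5] turn first [ 0.01 -0.    0.04] then mm [0.2 0.5 0.2]
```

```bash
python3 -m crank '0 0 0 0 0 1 0;0 0 0 0 0 1 0;0 0 0 0 0 0 0;0 0 0 0 0 0 0'
```

```text
time_s: 6.7
ee_pos: [0.4414, 0.0868, 0.0849]
tool_rot: [180.0, -0.0, 74.5]
ft_force: [-2.3, -0.1, 14.7]
finger_gap: 0.0253
finger_force: 15.0
```

```bash
python3 -m crank '0 0 0 0 0 -1 10;0 0 0 0 0 0 55;0 0 0 0 0 0 55;0 0 0 0 0 0 55;0 0 0 0 0 -10 55;0 0 0 0 0 -30 55;0 0 0 0 0 -30 55;0 0 0 0 0 0 55' ; python3 -c "
from h import *
go(.661,.200,.14,74.5)"
```

```text
time_s: 7.5
ee_pos: [0.4443, 0.0866, 0.1579]
tool_rot: [179.6, -0.1, 74.6]
ft_force: [0.1, 0.3, 0.2]
finger_gap: 0.0479
finger_force: 0.0
t 7.5 pos [0.4443 0.0866 0.1579] rot [ 1.796e+02 -1.000e-01  7.460e+01] turn first [ 0.44 -0.1   0.05] then mm [167.2 178.5  17.9]
```

```bash
python3 -m crank '0 0 0 33 36 0 55;0 0 0 33 36 0 55;0 0 0 34 36 0 55;0 0 0 34 36 0 55;0 0 0 33 34 10 55;0 0 0 0 0 8 55;0 0 0 0 0 0 55;0 0 0 0 0 0 55' ; python3 -c "
from h import *
go(.661,.200,.073,74.5)"
```

```text
time_s: 8.3
ee_pos: [0.6558, 0.1995, 0.1353]
tool_rot: [-179.8, 0.1, 74.5]
ft_force: [-1.0, -0.0, -0.8]
finger_gap: 0.048
finger_force: 0.0
t 8.3 pos [0.6558 0.1995 0.1353] rot [-1.798e+02  1.000e-01  7.450e+01] turn first [-0.23  0.11  0.03] then mm [ 1.9  4.9 62.3]
```

```bash
python3 -m crank '0 0 0 2 5 10 55;0 0 0 0 0 15 55;0 0 0 0 0 20 55;0 0 0 0 0 16 55;0 0 0 0 0 0 55;0 0 0 0 0 0 0;0 0 0 0 0 0 0;0 0 0 0 0 0 0;0 0 0 0 0 0 0' 15; python3 -c "
from h import *
go(.4671,.1754,.20,74.5)"
```

```text
time_s: 9.2
ee_pos: [0.6638, 0.2008, 0.0764]
tool_rot: [179.9, -0.0, 74.5]
ft_force: [0.4, 0.4, 1.5]
finger_gap: 0.0251
finger_force: 14.9
t 9.2 pos [0.6638 0.2008 0.0764] rot [179.9  -0.   74.5] turn first [ 0.09 -0.04  0.04] then mm [ -77.1 -182.8 -123.6]
```

```bash
python3 -m crank '0 0 0 0 0 -25 0;0 0 0 0 0 -45 0;0 0 0 -1 -3 -32 0;0 0 0 -16 -36 0 0;0 0 0 -17 -40 0 0;0 0 0 -17 -40 0 0;0 0 0 -17 -40 0 0;0 0 0 -9 -24 0 0;0 0 0 0 0 0 0;0 0 0 0 0 0 0'; python3 -c "
from h import *
go(.4671,.1754,.0884,74.5)"
```

```text
time_s: 10.2
ee_pos: [0.4671, 0.1754, 0.1783]
tool_rot: [179.9, -0.1, 74.5]
ft_force: [0.4, -0.3, -0.4]
finger_gap: 0.0253
finger_force: 14.9
t 10.2 pos [0.4671 0.1754 0.1783] rot [ 1.799e+02 -1.000e-01  7.450e+01] turn first [ 0.15 -0.06  0.05] then mm [-0.  -0.  89.9]
```

```bash
python3 -m crank '0 0 0 0 0 15 0;0 0 0 0 0 20 0;0 0 0 0 0 10 0;0 0 0 0 0 10 0;0 0 0 0 0 10 0;0 0 0 0 0 10 0;0 0 0 0 0 5 0;0 0 0 0 0 5 0;0 0 0 0 0 0 0'; python3 -m crank '0 0 0 0 0 2 0;0 0 0 0 0 1 0;0 0 0 0 0 1 0;0 0 0 0 0 0 0;0 0 0 0 0 0 0'
```

```text
time_s: 11.1
ee_pos: [0.4664, 0.1753, 0.092]
tool_rot: [-180.0, 0.0, 74.5]
ft_force: [-0.3, 0.3, -1.7]
finger_gap: 0.0249
finger_force: 14.9
time_s: 11.6
ee_pos: [0.4665, 0.1753, 0.0886]
tool_rot: [180.0, -0.0, 74.5]
ft_force: [-0.2, 0.6, -0.5]
finger_gap: 0.0255
finger_force: 14.9
```

```bash
python3 -m crank '0 0 0 0 0 1 0;0 0 0 0 0 0 0;0 0 0 0 0 0 0';python3 -m crank '0 0 0 0 0 1 0;0 0 0 0 0 0 0;0 0 0 0 0 0 0'
```

```text
time_s: 11.9
ee_pos: [0.4665, 0.1754, 0.0883]
tool_rot: [180.0, -0.0, 74.5]
ft_force: [-0.5, 0.9, 5.5]
finger_gap: 0.0249
finger_force: 14.9
time_s: 12.2
ee_pos: [0.4663, 0.1755, 0.0881]
tool_rot: [180.0, -0.0, 74.5]
ft_force: [-3.2, 0.1, 13.5]
finger_gap: 0.025
finger_force: 15.0
```

Seated. Release it and go to the blank.

```bash
python3 -m crank '0 0 0 0 0 -1 10;0 0 0 0 0 0 55;0 0 0 0 0 0 55;0 0 0 0 0 0 55;0 0 0 0 0 -10 55;0 0 0 0 0 -30 55;0 0 0 0 0 -25 55;0 0 0 0 0 0 55;0 0 0 0 0 0 55' ; python3 -c "
from h import *
go(.588,.226,.14,74.5)"
```

```text
time_s: 13.1
ee_pos: [0.4666, 0.1753, 0.1531]
tool_rot: [179.9, -0.0, 74.5]
ft_force: [0.2, 0.2, -0.7]
finger_gap: 0.0477
finger_force: 0.0
t 13.1 pos [0.4666 0.1753 0.1531] rot [179.9  -0.   74.5] turn first [ 0.08 -0.03  0.04] then mm [ 81.3 103.4  13.1]
```

```bash
python3 -m crank '0 0 0 27 34 0 55;0 0 0 27 34 0 55;0 0 0 27 35 10 55;0 0 0 0 0 0 55;0 0 0 0 0 0 55;0 0 0 0 0 0 55' ; python3 -c "
from h import *
go(.588,.226,.069,74.5)"
```

```text
time_s: 13.7
ee_pos: [0.585, 0.2253, 0.1411]
tool_rot: [-179.8, 0.1, 74.5]
ft_force: [0.5, -0.2, -0.2]
finger_gap: 0.048
finger_force: 0.0
t 13.7 pos [0.585  0.2253 0.1411] rot [-1.798e+02  1.000e-01  7.450e+01] turn first [-0.24  0.12  0.04] then mm [ 1.5  2.7 72.1]
```

```bash
python3 -m crank '0 0 0 1 1 15 55;0 0 0 0 0 20 55;0 0 0 0 0 20 55;0 0 0 0 0 17 55;0 0 0 0 0 0 55;0 0 0 0 0 0 0;0 0 0 0 0 0 0;0 0 0 0 0 0 0;0 0 0 0 0 0 0' 15; python3 -c "
from h import *
go(.4548,.1310,.18,74.5)"
```

```text
time_s: 14.6
ee_pos: [0.589, 0.2267, 0.0715]
tool_rot: [179.9, -0.0, 74.5]
ft_force: [-0.5, -0.4, 0.6]
finger_gap: 0.0238
finger_force: 0.0
t 14.6 pos [0.589  0.2267 0.0715] rot [179.9  -0.   74.5] turn first [ 0.09 -0.04  0.04] then mm [-128.1 -103.8 -108.5]
```

```bash
python3 -m crank '0 0 0 0 0 0 0;0 0 0 0 0 0 0' 15
```

```text
time_s: 14.8
ee_pos: [0.589, 0.2267, 0.0713]
tool_rot: [179.9, -0.0, 74.5]
ft_force: [-1.0, -0.5, 4.2]
finger_gap: 0.0218
finger_force: 15.0
```

```bash
python3 -m crank '0 0 0 0 0 -25 0;0 0 0 0 0 -45 0;0 0 0 0 0 -45 0;0 0 0 -30 -24 -9 0;0 0 0 -35 -28 0 0;0 0 0 -35 -28 0 0;0 0 0 -28 -24 0 0;0 0 0 0 0 0 0;0 0 0 0 0 0 0;0 0 0 0 0 0 0'; python3 -c "
from h import *
go(.4548,.131,.0833,74.5)"
```

```text
time_s: 15.8
ee_pos: [0.4558, 0.1312, 0.1949]
tool_rot: [179.9, -0.1, 74.5]
ft_force: [-0.0, 0.5, -0.4]
finger_gap: 0.0221
finger_force: 15.0
t 15.8 pos [0.4558 0.1312 0.1949] rot [ 1.799e+02 -1.000e-01  7.450e+01] turn first [ 0.14 -0.05  0.04] then mm [ -0.5  -0.9 111.6]
```

```bash
python3 -m crank '0 0 0 -0.5 -1 20 0;0 0 0 0 0 20 0;0 0 0 0 0 20 0;0 0 0 0 0 15 0;0 0 0 0 0 10 0;0 0 0 0 0 10 0;0 0 0 0 0 6 0;0 0 0 0 0 6 0;0 0 0 0 0 0 0;0 0 0 0 0 0 0'; python3 -m crank '0 0 0 0 0 2 0;0 0 0 0 0 1 0;0 0 0 0 0 1 0;0 0 0 0 0 0 0;0 0 0 0 0 0 0'
```

```text
time_s: 16.8
ee_pos: [0.4533, 0.1307, 0.0877]
tool_rot: [180.0, -0.0, 74.5]
ft_force: [0.0, -0.1, -0.1]
finger_gap: 0.0219
finger_force: 15.0
time_s: 17.3
ee_pos: [0.4531, 0.1307, 0.0835]
tool_rot: [180.0, -0.0, 74.5]
ft_force: [0.4, 0.5, -0.8]
finger_gap: 0.0217
finger_force: 15.0
```

```bash
python3 -m crank '0 0 0 0 0 1 0;0 0 0 0 0 0 0;0 0 0 0 0 0 0';python3 -m crank '0 0 0 0 0 1 0;0 0 0 0 0 0 0;0 0 0 0 0 0 0'
```

```text
time_s: 17.6
ee_pos: [0.4532, 0.1308, 0.0832]
tool_rot: [180.0, -0.0, 74.5]
ft_force: [-0.4, 0.4, 8.0]
finger_gap: 0.0221
finger_force: 15.0
time_s: 17.9
ee_pos: [0.4533, 0.1308, 0.0831]
tool_rot: [179.9, -0.0, 74.5]
ft_force: [-2.7, -0.6, 16.1]
finger_gap: 0.0221
finger_force: 15.0
```

```bash
python3 -m crank '0 0 0 0 0 -1 10;0 0 0 0 0 0 50;0 0 0 0 0 0 50;0 0 0 0 0 0 50;0 0 0 0 0 -10 50;0 0 0 0 0 -30 50;0 0 0 0 0 -35 50;0 0 0 0 0 0 50;0 0 0 0 0 0 50' ; python3 -c "
from h import *
go(.580,.0828,.12,74.5)"
```

```text
time_s: 18.8
ee_pos: [0.4535, 0.1308, 0.1586]
tool_rot: [179.9, -0.0, 74.5]
ft_force: [-0.2, 0.2, -0.8]
finger_gap: 0.0433
finger_force: 0.0
t 18.8 pos [0.4535 0.1308 0.1586] rot [179.9  -0.   74.5] turn first [ 0.14 -0.04  0.04] then mm [-12.4 134.7  38.6]
```

```bash
python3 -m crank '0 0 0 -4 44 0 40;0 0 0 -4 45 0 40;0 0 0 -4 45 10 40;0 0 0 0 0 28 40;0 0 0 0 0 0 40;0 0 0 0 0 0 40;0 0 0 0 0 0 40;0 0 0 0 0 0 40' ; python3 -c "
from h import *
go(.580,.0828,.039,74.5)
s=read_state();np.save('s2.npy',s,allow_pickle=True);save('wrist','w2.png')"
```

```text
time_s: 19.6
ee_pos: [0.5787, 0.0839, 0.1205]
tool_rot: [180.0, -0.0, 74.6]
ft_force: [0.5, -0.3, 1.0]
finger_gap: 0.0346
finger_force: 0.0
t 19.6 pos [0.5787 0.0839 0.1205] rot [180.   -0.   74.6] turn first [ 0.05 -0.01  0.08] then mm [-0.7  1.6 81.5]
```

View pics/w2.png

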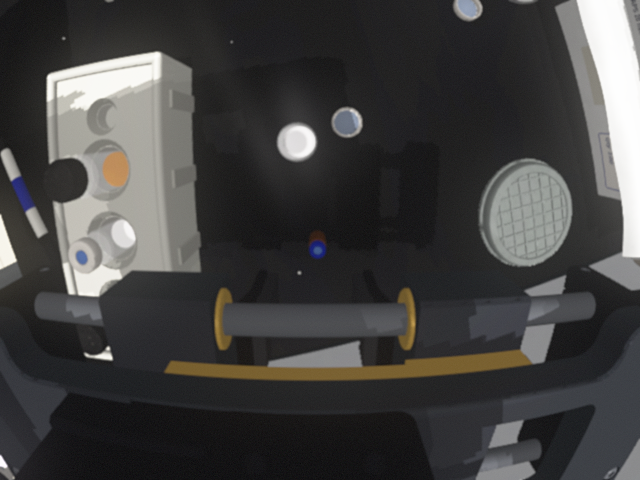

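The carrier holds both extracts and the blank upright. The amber cap's top is at (318,249).

Run:
```python
from h import *
s=np.load('s2.npy',allow_pickle=True).item()
a=wz(s,318,249,.032);print(a,wz(s,103,116,.055))
go(*a,.039,74.5)
```

```text
[0.58041911 0.08343628] [0.47682339 0.20690997]
t 19.65 pos [0.5789 0.0839 0.1206] rot [179.9  -0.   74.6] turn first [ 0.07 -0.02  0.08] then mm [ 0.   1.6 81.6]
```

```bash
python3 -m crank '0 0 0 0 1 25 40;0 0 0 0 0 25 40;0 0 0 0 0 20 40;0 0 0 0 0 12 40;0 0 0 0 0 0 40;0 0 0 0 0 0 40'
```

```text
time_s: 20.25
ee_pos: [0.5804, 0.0833, 0.0382]
tool_rot: [179.9, -0.0, 74.6]
ft_force: [-0.3, -0.4, -0.5]
finger_gap: 0.0346
finger_force: 0.0
```

```bash
python3 -m crank '0 0 0 0 0 0 0;0 0 0 0 0 0 0;0 0 0 0 0 0 0;0 0 0 0 0 0 0;0 0 0 0 0 0 0;0 0 0 0 0 0 0' 8; python3 -c "
from h import *
go(.4762,.2081,.14,74.5)"
```

```text
time_s: 20.85
ee_pos: [0.5803, 0.0831, 0.0379]
tool_rot: [180.0, -0.0, 74.5]
ft_force: [-0.1, -0.9, 3.5]
finger_gap: 0.0111
finger_force: 8.0
t 20.85 pos [0.5803 0.0831 0.0379] rot [180.   -0.   74.5] turn first [ 0.05 -0.01  0.04] then mm [  92.6 -133.7 -102.1]
```

```bash
python3 -m crank '0 0 0 0 0 -20 0;0 0 0 0 0 -40 0;0 0 0 0 0 -40 0;0 0 0 22 -30 -24 0;0 0 0 25 -36 0 0;0 0 0 25 -36 0 0;0 0 0 21 -31 0 0;0 0 0 0 0 0 0;0 0 0 0 0 0 0;0 0 0 0 0 0 0'; python3 -c "
from h import *
go(.4763,.2081,.0749,74.5)"
```

```text
time_s: 21.85
ee_pos: [0.4777, 0.2078, 0.1615]
tool_rot: [179.9, -0.0, 74.5]
ft_force: [-0.1, 0.0, -0.7]
finger_gap: 0.0111
finger_force: 8.0
t 21.85 pos [0.4777 0.2078 0.1615] rot [179.9  -0.   74.5] turn first [ 0.07 -0.01  0.01] then mm [-0.1 -1.4 86.6]
```

```bash
python3 -m crank '0 0 0 0 -1 20 0;0 0 0 0 0 20 0;0 0 0 0 0 15 0;0 0 0 0 0 10 0;0 0 0 0 0 6 0;0 0 0 0 0 6 0;0 0 0 0 0 5 0;0 0 0 0 0 0 0;0 0 0 0 0 0 0'; python3 -m crank '0 0 0 0 0 1 0;0 0 0 0 0 1 0;0 0 0 0 0 0 0;0 0 0 0 0 0 0'
```

```text
time_s: 22.75
ee_pos: [0.4758, 0.2086, 0.0797]
tool_rot: [180.0, -0.0, 74.5]
ft_force: [-1.0, -0.2, 0.1]
finger_gap: 0.0114
finger_force: 8.0
time_s: 23.15
ee_pos: [0.4757, 0.2086, 0.0776]
tool_rot: [180.0, -0.0, 74.5]
ft_force: [0.1, 0.4, 0.2]
finger_gap: 0.011
finger_force: 8.0
```

```bash
python3 -m crank '0 0 0 0 0 1 0;0 0 0 0 0 1 0;0 0 0 0 0 0 0;0 0 0 0 0 0 0'; python3 -m crank '0 0 0 0 0 1 0;0 0 0 0 0 0 0;0 0 0 0 0 0 0'
```

```text
time_s: 23.55
ee_pos: [0.4756, 0.2085, 0.0754]
tool_rot: [-180.0, 0.0, 74.5]
ft_force: [-0.9, 0.3, -0.0]
finger_gap: 0.0106
finger_force: 8.0
time_s: 23.85
ee_pos: [0.4758, 0.2086, 0.0749]
tool_rot: [180.0, -0.0, 74.5]
ft_force: [-0.5, 0.1, 4.7]
finger_gap: 0.0111
finger_force: 8.0
```

```bash
python3 -m crank '0 0 0 0 0 0 12;0 0 0 0 0 0 30;0 0 0 0 0 0 30;0 0 0 0 0 0 30;0 0 0 0 0 -10 30;0 0 0 0 0 -40 30;0 0 0 0 0 -40 60;0 0 0 0 0 -45 100;0 0 0 0 0 0 100;0 0 0 0 0 0 100' ; python3 -c "
from h import *
go(.503,.39,.25,83.5)"
```

```text
time_s: 24.85
ee_pos: [0.4758, 0.2086, 0.2108]
tool_rot: [179.9, -0.1, 74.6]
ft_force: [-0.1, -0.6, -1.0]
finger_gap: 0.0504
finger_force: 0.0
t 24.85 pos [0.4758 0.2086 0.2108] rot [ 1.799e+02 -1.000e-01  7.460e+01] turn first [ 0.13 -0.05 -8.95] then mm [183.3   6.5 -39.2]
```

```bash
python3 -m crank '0 0 -4.5 30 0 -10 100;0 0 -4.4 30 0 -10 100;0 0 0 30 3 -10 100;0 0 0 30 3 -10 100;0 0 0 0 0 0 100;0 0 0 0 0 0 100;0 0 0 0 0 0 100' ; python3 -c "
from h import *
s=read_state();np.save('s3.npy',s,allow_pickle=True);save('wrist','w3.png')
print(s['ee_pos'],s['tool_rot'])
im=save('scene','sc3.png');sd=save('side','sd3.png')
a=cv2.resize(im[250:400,260:440],None,fx=2.2,fy=2.2);b=cv2.resize(sd[60:210,215:395],None,fx=2.2,fy=2.2);cv2.imwrite('pics/c3.png',np.hstack([a,b])[:,:,::-1])"
```

```text
time_s: 25.55
ee_pos: [0.5007, 0.3245, 0.2476]
tool_rot: [-179.8, 0.2, 83.4]
ft_force: [0.7, -0.4, 1.1]
finger_gap: 0.0865
finger_force: 0.0
[0.50073488 0.32454481 0.24764163] [-1.79773813e+02  1.51675960e-01  8.34169710e+01]
```

View pics/w3.png

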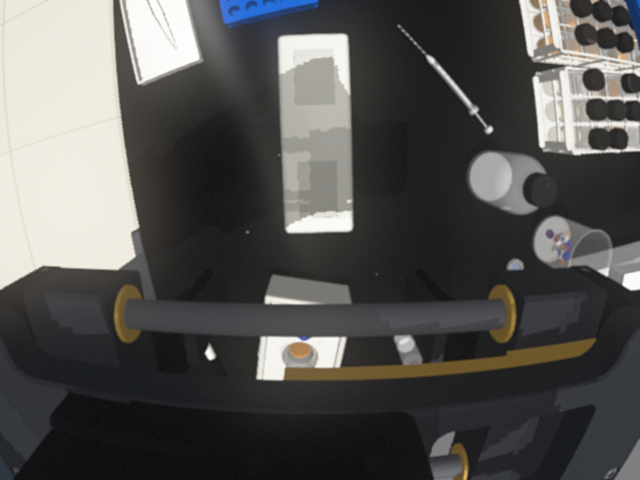

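View pics/c3.png

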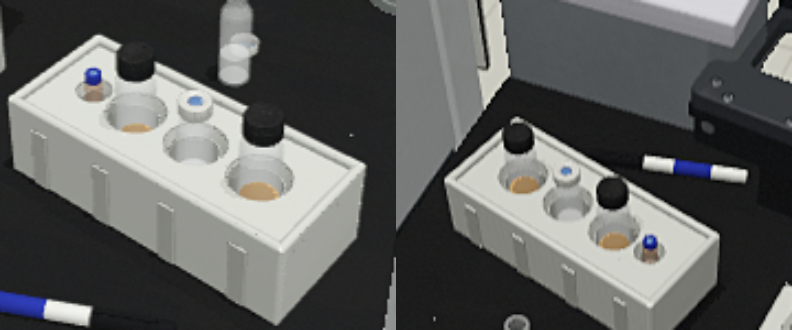

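All four vials are packed. The cover's top corners in the wrist view are (278,36), (348,34), (354,232) and (286,233).

Run:
```python
from h import *
s=np.load('s3.npy',allow_pickle=True).item()
p=np.array([wz(s,*q,.065) for q in((278,36),(348,34),(354,232),(286,233))]);print(p.round(4),p.mean(0).round(4))
a,b=p[0]-p[3],p[1]-p[2];print([np.degrees(np.arctan2(-v[0],v[1])) for v in(a,b)],np.linalg.norm(a),np.linalg.norm(b),np.linalg.norm(p[0]-p[1]),np.linalg.norm(p[2]-p[3]))
r,_=cv2.threshold(cv2.cvtColor(cv2.imread('pics/w3.png'),6),0,1,cv2.THRESH_OTSU)
go(*p.mean(0),.13,83.5)
```

```text
[[0.4867 0.4905]
 [0.5473 0.4853]
 [0.5335 0.3078]
 [0.4722 0.3139]] [0.5099 0.3994]
[np.float64(-4.68600798117494), np.float64(-4.436981848903054)] 0.17722130915195794 0.17799390826061737 0.06082372802529179 0.061605691696922066
t 25.7 pos [0.5016 0.3246 0.2487] rot [-1.799e+02  1.000e-01  8.340e+01] turn first [-0.11  0.07 -0.13] then mm [ 75.2  -0.2 118.7]
```

```bash
python3 -m crank '0 0 -2 25 0 25 100;0 0 0 25 0 40 100;0 0 0 25 3 40 100;0 0 0 0 0 10 100;0 0 0 0 0 0 100;0 0 0 0 0 0 100'; python3 -c "
from h import *
go(.5099,.3994,.045,85.4)"
```

```text
time_s: 26.3
ee_pos: [0.5125, 0.3994, 0.1356]
tool_rot: [179.9, -0.0, 85.4]
ft_force: [0.1, 0.4, 1.0]
finger_gap: 0.0873
finger_force: 0.0
t 26.3 pos [0.5125 0.3994 0.1356] rot [179.9  -0.   85.4] turn first [ 0.05 -0.01 -0.01] then mm [-0.2 -2.6 90.6]
```

```bash
python3 -m crank '0 0 0 0 -3 20 100;0 0 0 0 0 30 100;0 0 0 0 0 20 100;0 0 0 0 0 15 100;0 0 0 0 0 5 100;0 0 0 0 0 0 100;0 0 0 0 0 0 100;0 0 0 0 0 0 0;0 0 0 0 0 0 0;0 0 0 0 0 0 0' 20;python3 -m crank '0 0 0 0 0 0 0;0 0 0 0 0 0 0'; python3 -c "
from h import *
go(.458,.1426,.165,74.5)"
```

```text
time_s: 27.3
ee_pos: [0.5092, 0.4007, 0.0451]
tool_rot: [179.9, -0.0, 85.4]
ft_force: [1.5, -0.1, -0.0]
finger_gap: 0.0704
finger_force: 0.0
time_s: 27.5
ee_pos: [0.5091, 0.4006, 0.0448]
tool_rot: [180.0, -0.0, 85.4]
ft_force: [0.0, 0.4, 2.0]
finger_gap: 0.0621
finger_force: 20.0
t 27.5 pos [0.5091 0.4006 0.0448] rot [180.   -0.   85.4] turn first [ 0.03 -0.02 10.94] then mm [-262.3   19.7 -120.2]
```

```bash
python3 -m crank '0 0 0 0 0 -20 0;0 0 0 0 0 -40 0;0 0 0 0 0 -40 0;0 0 0 0 0 -30 0;0 0 5.5 0 0 -5 0;0 0 5.4 0 0 0 0;0 0 0 0 0 0 0;0 0 0 0 0 0 0' 25; python3 -c "
from h import *
go(.4577,.1436,.18,74.5)"
```

```text
time_s: 28.3
ee_pos: [0.5085, 0.4003, 0.1789]
tool_rot: [-179.9, 0.1, 74.7]
ft_force: [-0.5, 0.0, -1.3]
finger_gap: 0.0618
finger_force: 25.0
t 28.3 pos [0.5085 0.4003 0.1789] rot [-1.799e+02  1.000e-01  7.470e+01] turn first [-0.06  0.05  0.16] then mm [-260.9   19.6   -1.1]
```

```bash
python3 -m crank '0 0 0 -25 2 0 0;0 0 0 -40 3 0 0;0 0 0 -40 3 0 0;0 0 0 -40 3 0 0;0 0 0 -40 3 0 0;0 0 0 -40 3 0 0;0 0 0 -25 2 0 0;0 0 0 -11 1 0 0;0 0 0 0 0 0 0;0 0 0 0 0 0 0' 25; python3 -m crank '0 0 0 0 0 0 0;0 0 0 0 0 0 0'; python3 -c "
from h import *
go(.4577,.1436,.0998,74.5)
s=read_state();np.save('s4.npy',s,allow_pickle=True);save('wrist','w4.png')
im=save('scene','sc4.png');sd=save('side','sd4.png')
a=cv2.resize(im[180:400,240:440],None,fx=2,fy=2.2);b=cv2.resize(sd[40:260,215:415],None,fx=2,fy=2.2);cv2.imwrite('pics/c4.png',np.hstack([a,b])[:,:,::-1])"
```

```text
time_s: 29.3
ee_pos: [0.4592, 0.1442, 0.1795]
tool_rot: [180.0, -0.0, 74.6]
ft_force: [0.2, -0.5, -1.1]
finger_gap: 0.062
finger_force: 25.0
time_s: 29.5
ee_pos: [0.4589, 0.1447, 0.1794]
tool_rot: [180.0, -0.0, 74.6]
ft_force: [-0.0, 0.2, -1.3]
finger_gap: 0.0617
finger_force: 25.0
t 29.5 pos [0.4589 0.1447 0.1794] rot [180.   -0.   74.6] turn first [ 0.02 -0.02  0.15] then mm [-1.3 -0.9 79.6]
```

View pics/c4.png

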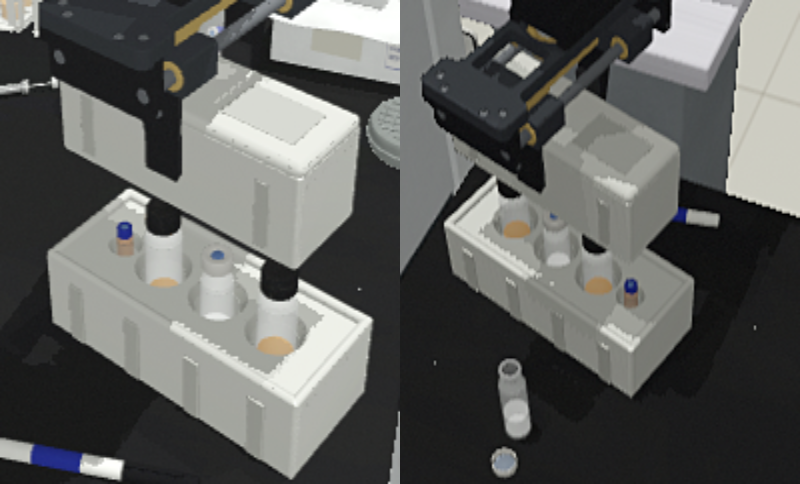

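The cover hangs level and parallel above the packed vials, so I can lower it.

```bash
python3 -m crank '0 0 0.15 -1.3 -0.9 10 0;0 0 0 0 0 15 0;0 0 0 0 0 15 0;0 0 0 0 0 12 0;0 0 0 0 0 10 0;0 0 0 0 0 8 0;0 0 0 0 0 4 0;0 0 0 0 0 0 0;0 0 0 0 0 0 0'; python3 -m crank '0 0 0 0 0 2 0;0 0 0 0 0 1 0;0 0 0 0 0 0 0;0 0 0 0 0 0 0'
```

```text
time_s: 30.55
ee_pos: [0.4577, 0.1426, 0.1057]
tool_rot: [180.0, -0.0, 74.4]
ft_force: [0.3, 0.5, -0.1]
finger_gap: 0.0617
finger_force: 25.0
time_s: 30.95
ee_pos: [0.4575, 0.1426, 0.1026]
tool_rot: [180.0, -0.0, 74.4]
ft_force: [0.3, -0.4, -0.7]
finger_gap: 0.0619
finger_force: 25.0
```

```bash
python3 -m crank '0 0 0 0 0 1 0;0 0 0 0 0 1 0;0 0 0 0 0 0 0;0 0 0 0 0 0 0'; python3 -m crank '0 0 0 0 0 1 0;0 0 0 0 0 0 0;0 0 0 0 0 0 0'
```

```text
time_s: 31.35
ee_pos: [0.4574, 0.1426, 0.1004]
tool_rot: [-180.0, 0.0, 74.4]
ft_force: [-0.2, -0.3, -1.7]
finger_gap: 0.0619
finger_force: 25.0
time_s: 31.65
ee_pos: [0.4576, 0.1426, 0.0997]
tool_rot: [180.0, -0.0, 74.4]
ft_force: [-1.5, -0.2, 1.7]
finger_gap: 0.0619
finger_force: 25.0
```

```bash
python3 -m crank '0 0 0 0 0 1 0;0 0 0 0 0 0 0;0 0 0 0 0 0 0'; python3 -m crank '0 0 0 0 0 0 80;0 0 0 0 0 0 100;0 0 0 0 0 0 100;0 0 0 0 0 0 100;0 0 0 0 0 -10 100;0 0 0 0 0 -30 100;0 0 0 0 0 -40 100;0 0 0 0 0 -40 100;0 0 0 0 0 -30 100;0 0 0 0 0 0 100'; python3 -m crank '0 0 0 50 0 0 100;0 0 0 50 0 0 100;0 0 0 50 0 0 100;0 0 0 50 0 0 100;0 0 0 0 0 0 100;0 0 0 0 0 0 100;0 0 0 0 0 0 100'; python3 -c "
from h import *
im=save('scene','sc5.png');sd=save('side','sd5.png')
a=cv2.resize(im[180:400,240:440],None,fx=2,fy=2.2);b=cv2.resize(sd[40:260,215:415],None,fx=2,fy=2.2);cv2.imwrite('pics/c5.png',np.hstack([a,b])[:,:,::-1])"
```

```text
time_s: 31.95
ee_pos: [0.4575, 0.1426, 0.0997]
tool_rot: [180.0, -0.0, 74.4]
ft_force: [-1.4, -0.2, 10.6]
finger_gap: 0.0618
finger_force: 25.0
time_s: 32.95
ee_pos: [0.4602, 0.1429, 0.2533]
tool_rot: [179.4, -0.2, 74.4]
ft_force: [1.8, 0.1, -0.2]
finger_gap: 0.0868
finger_force: 0.0
time_s: 33.65
ee_pos: [0.5102, 0.334, 0.2476]
tool_rot: [-179.9, 0.1, 74.4]
ft_force: [-0.0, -0.2, 0.3]
finger_gap: 0.0868
finger_force: 0.0
```

View pics/c5.png

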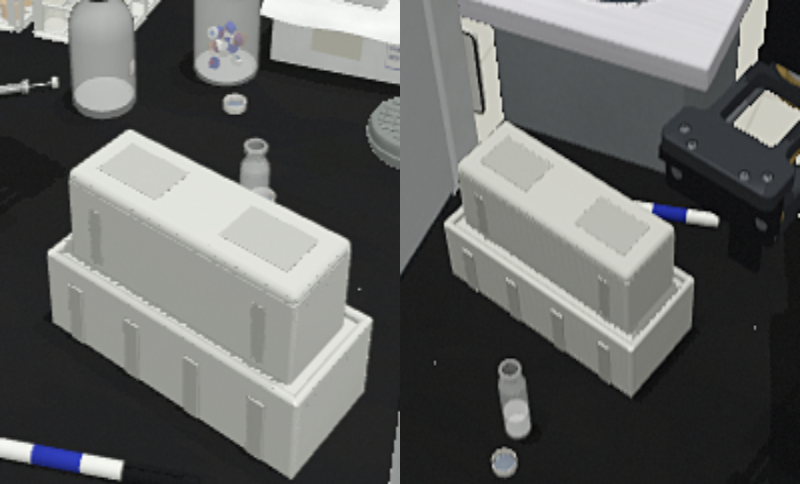

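The cover sits flat inside the rim, and the open vial and bottle haven't moved.

```bash
python3 -c "
from cell import hand_in
print(hand_in())"
```

```text
the job is handed in; nothing more can be done
None
```

The job is handed in at about 34 s of the 112 s allowed: all four vials went home in their wells, the cover sits flat on the deck inside the rim, and the open vial and clear bottle were left where they stood. Handing in returned no verdict, so this rests on the final pictures and the contact forces I measured at each placing.

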